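# Lock a fresh cartridge into the water filter

### The arm

A 6-joint arm with a two-finger parallel gripper is mounted at the origin on the work surface; the furniture and walls round the work are solid. World frame = base frame: x ahead of the robot, y to its left, z up, the work surface at z = 0. Lengths are in m, angles in rad, forces in N, time in s.
With the tool pointing down it reaches from about 0.35 to 0.775 m from the base axis. Payload 7.3 kg.
Tool frame: the origin (TCP) lies between the finger pads; the fingertips stand ahead of it and the grasp point (between the pads) lies 6 mm ahead of it (robot.tip_extent is the x of the fingertips in the tool frame, in m); x points along the fingers, z is the direction in which the jaws open and shut, and the axes are right-handed (so a half turn about x gives the same grasp; the last joint's range is limited). The gripper opens to 92 mm and grips with 3 to 60 N. Pads are 19 mm wide; open, the fingers measure 130 mm over their backs; the gripper's body (75 mm by 190 mm) begins 47 mm behind the grasp point.
Start: joints at [-1.445, 0.342, 1.524, -0, 1.275, -0.146], TCP at [0.141, -0.506, 0.216] pointing down, gripper open.
Joint ranges: [-2.53, 2.53], [-0.77, 2.02], [0.04, 2.7], [-1, 4.14], [0.28, 2.66], [-3.11, 3.11]. Speed limits (rad/s): [2.57, 2.57, 3.14, 3.14, 3.14, 3.14].

### API

Orientations are given as [roll, pitch, yaw] about the fixed x, y, z axes, in that order (R = Rz(yaw) Ry(pitch) Rx(roll)).
In Python, from cell import robot gives the robot as it stands. The module is installed in compiled form; this text tells all that it offers.
- The arm moves only by the shell command python3 -m creep 'ROWS' [FORCE]. ROWS is JSON, a list of rows, each an object with "translation": the shift along the tool's x, y, z in m, a list of three; "twist": the turn, a rotation vector about the tool's x, y, z in rad, a list of three; "hand": the opening in per cent of the stroke, from 0 (shut) to 100 (fully open). A call has 1 to 5 rows; each row is the pose to reach, as a shift and turn from the pose measured when the call began, along the tool's axes at that moment; what a row does not reach only later rows make up. A row lasts 1/10 s, in which the tool goes at most 50 mm and 8.59 degrees, less where a joint would pass 70% of its speed; a pose out of reach is approached as far as the arm can. A call with a gripper value outside its range is refused whole. The fingers move at their own pace and stop on an object; FORCE is the grip in N (left out, the last holds). Time passes only in rows, so rows that repeat a pose let the fingers close. It gives the time, the measured TCP pose, the force and the opening at its end, in the units of the state.
- robot.observe(): the state, without advancing time (a new reading comes with each control period).
- robot.read_camera(name): name is "scene" or "top" or "wrist"; returns the picture (480x640x3 uint8, blue, green, red); there is no depth.
- robot.calibration(name): a dict with "intrinsics" (3x3 intrinsics, pixels), "cam_to_world" (4x4, takes a point from camera to world coordinates); the wrist camera has in their place "mount" (4x4, takes a point from camera to tool coordinates, whose origin is the TCP and whose axes are the tool frame's). Camera axes: x right, y up, looking along -z (the intrinsics and any distortion apply to the point x, -y, -z); pixel columns grow to the right and rows downward; lengths in m; the calibration is good to about 2 mm. A picture is of the moment at which its call begins: read the wrist's pose just before it. calibration takes no time and is no camera call.
- robot.hand_in(): hands the job in, once; it reports no verdict.
The state is a dict: "time": time; "qpos": joint angles; "qvel": joint speeds; "joint_efforts": joint torques, N m; "tool_pos": TCP position; "tool_rot": TCP orientation; "contact_force": force on the tool from outside, world axes, zero at the start; "torque": the same for the moment, N m; "opening": finger opening in m.
Only numpy, scipy, OpenCV 4.12 (cv2) and the standard library are available. Lean on these libraries where they do the work, as an engineer would, in place of code of your own. Each camera call takes 0.05 s, during which the arm holds its last target. There are 200 camera calls.

### The job

Fit the blue filter cartridge into the socket on top of the white water filter: let its two lugs into the entry slots (feel for them by turning it lightly on the rim), push it down against the spring, turn it clockwise (seen from above) to its stop, and let the spring lift it into the locking notches. Do not force it, leave the cartridge locked upright in the socket and let go of it, and leave the tumbler, the mug and the spice jar alone.

Things in the scene. Friction and masses are not known exactly. Their poses are not given: they have to be found in the camera images.
- filter_unit: White round counter-top water filter, fixed to the counter, 124 mm in diameter, 120 mm high; origin at the centre of its underside, z up. Its steel spout points along its -x (reaches 111 mm from the axis, 120 mm up). Flush with its top is a grey bayonet collar, 78 mm across, round an open bore 53 mm wide.
- rim (a point): Centre of the socket's mouth, level with the collar's top (120 mm up). Two entry slots, 15 mm wide, reaching 34 mm from the axis (green dots), lie opposite each other, nominally along the unit's +x and -x, but the collar is mounted turned by up to 0.2 rad either way; not measured: find it by feel or eye. Its rubber seat gives 1 mm per 8 N down (3 mm at most), 0.05 rad per N m.
- lock_height (a point): On the socket's axis, 33 mm below the rim: where the cartridge's underside is when locked. From the slots the lugs turn clockwise (from above) 55 degrees under a roof 10 mm thick to notches (red dots) 14 mm wide, which rise 5 mm into the roof. Stops at the notches' far side end the turn; turning anticlockwise is blocked. The lugs pass the roof with the underside 38 to 42 mm below the rim.
- plate_rest (a point): On the socket's axis, 28 mm below the rim: top of the steel spring plate in the bore, before it is pressed. It begins to yield at 3 N, takes 0.6 N more for each mm, and meets a hard stop after 14 mm (underside of the cartridge 42 mm below the rim, about 11.5 N).
- cartridge: Loose filter cartridge, about 0.13 to 0.25 kg, standing upright on the counter: blue cylinder with a white band, 50 mm in diameter, 65 mm high, its lowest 5 mm narrowed to 45 mm, with a grip bar on top. Origin at the centre of its underside, z up, x along the bar and through both lugs. A half turn makes no difference: either lug fits either slot.
- lug_line (a point): On the cartridge's axis, level with the underside of its two orange lugs (20 mm above the cartridge's underside). The lugs stick out along its +x and -x to 33.5 mm from the axis, are 10 mm wide and 8 mm high. Resting on the rim, they hold the cartridge's underside 20 mm below the rim.
- grip_bar (a point): Where to grip the cartridge, 90 mm above its underside, inside the upright blue grip bar: 46 mm long along the cartridge's x, 14 mm thick along its y, from 65 to 102 mm above the underside.
- tumbler: Clear tumbler, 77 mm wide, 89 mm high, standing at the back; bystander. Origin at the centre of its underside.
- mug: Black mug, 84x114x80 mm, standing at the back; bystander. Origin at the centre of its underside.
- spice_jar: Small glass spice jar with a dark lid, 45 mm wide, 105 mm high, standing at the back; bystander. Origin at the centre of its underside.
There are look-alikes about, which are no part of the job. There is more than one size of the cartridge; the job needs the smaller.

How it is judged:
By the outcome, as a careful person would: the job done as asked, in the order asked, and still so for the second after the job is handed in, with the robot touching nothing.
It also fails if it takes over 64 s, if anything falls off the work surface, if the arm or the gripper's body presses on something with over 40 N, if the wrist force passes 120 N, or if a joint passes its speed limit or range.

## Working session

There is one attempt and no reset: what is moved stays moved. The work goes in short steps, Python scripts to look and compute and a shell command to move; the robot and the scene stay as the last step left them, time stands still between calls to the robot, and variables do not carry over. Pictures are saved under pics/ and viewed, about 8 in all and at most 12, crops included, and the job is handed in when it is done.

```bash
mkdir -p pics; python3 - <<'E'
from cell import robot
import cv2,numpy as np
s=robot.observe();print(s, robot.tip_extent)
for n in("scene","top"):
    im=robot.read_camera(n);cv2.imwrite(f"pics/{n}0.png",im)
    c=robot.calibration(n);print(n,c)
print(robot.calibration("wrist"))
E
```

```text
{'time': 0.0, 'qpos': array([-1.44501083e+00,  3.42721941e-01,  1.52501380e+00, -3.14128786e-05,
        1.27536972e+00, -1.45992332e-01]), 'qvel': array([ 1.33707757e-03, -2.48107888e-04,  1.51775625e-05, -1.22908213e-03,
        7.78954986e-04,  5.01158902e-04]), 'joint_efforts': array([ 1.26172155e-03, -4.31232584e+01, -2.44222766e+01,  7.19306013e-02,
        5.56878909e-02, -1.11565437e-04]), 'tool_pos': array([ 0.14089641, -0.50530958,  0.21504649]), 'tool_rot': array([3.01545359, 1.56928322, 1.71644426]), 'contact_force': array([ 0.66222198, -0.31954982, -0.66368649]), 'torque': array([0.02097311, 0.01228271, 0.01817597]), 'opening': 0.0919424397979724} 0.025
scene {'intrinsics': array([[561.70622136,   0.        , 324.06676118],
       [  0.        , 561.70622136, 239.76607004],
       [  0.        ,   0.        ,   1.        ]]), 'cam_to_world': array([[-0.74354746,  0.50001795, -0.4439811 ,  0.1891754 ],
       [-0.66864349, -0.54873312,  0.50180459,  0.51201171],
       [ 0.00728417,  0.6699806 ,  0.74234287,  0.81363575],
       [ 0.        ,  0.        ,  0.        ,  1.
[... 269 characters left out ...]
  [-0.99970233,  0.0226112 ,  0.00916481,  0.00958262],
       [ 0.01233467,  0.14430112,  0.98945694,  1.06288975],
       [ 0.        ,  0.        ,  0.        ,  1.        ]])}
{'intrinsics': array([[351.04858778,   0.        , 317.94188179],
       [  0.        , 351.04858778, 240.34878012],
       [  0.        ,   0.        ,   1.        ]]), 'mount': array([[-5.94349387e-04,  2.80710486e-01, -9.59792306e-01,
        -1.68793254e-01],
       [ 1.28223088e-03,  9.59791900e-01,  2.80709573e-01,
         7.55090813e-02],
       [ 9.99999001e-01, -1.06383577e-03, -9.30387379e-04,
         3.71439084e-04],
       [ 0.00000000e+00,  0.00000000e+00,  0.00000000e+00,
         1.00000000e+00]])}
```

View pics/scene0.png

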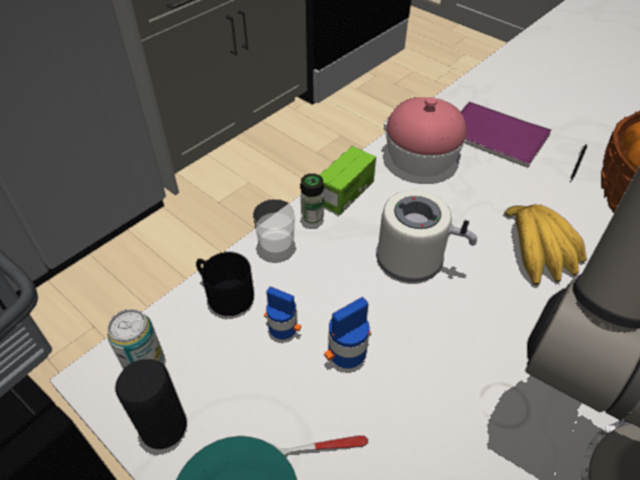

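View pics/top0.png

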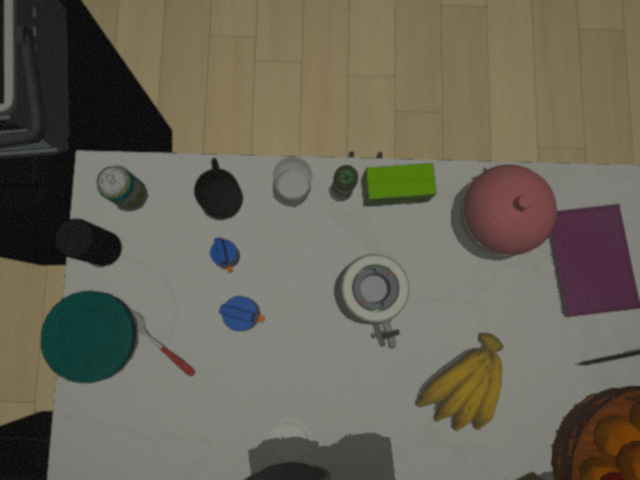

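The scene shows the smaller cartridge at scene (282,315) and top (224,253). The larger look-alike is at top (240,313), and the filter is at top (375,288) with its spout towards (385,335). Next I measure with enlarged crops.

```bash
cat > h.py <<'E'
import numpy as np,cv2
from cell import robot
from scipy.spatial.transform import Rotation as R
def cam(n,s=None):
    c=robot.calibration(n)
    if n=="wrist":
        s=s or robot.observe();T=np.eye(4);T[:3,:3]=R.from_euler('xyz',s['tool_rot']).as_matrix();T[:3,3]=s['tool_pos']
        return c['intrinsics'],T@c['mount']
    return c['intrinsics'],c['cam_to_world']
def ray(K,T,p):
    d=np.array([(p[0]-K[0,2])/K[0,0],-(p[1]-K[1,2])/K[1,1],-1.]);return T[:3,3],T[:3,:3]@d
def onz(K,T,p,z):
    o,d=ray(K,T,p);return o+d*(z-o[2])/d[2]
def proj(K,T,P):
    q=T[:3,:3].T@(np.asarray(P)-T[:3,3]);return np.array([K[0,2]+K[0,0]*q[0]/-q[2],K[1,2]+K[1,1]*q[1]/q[2]])
def blobs(m,mn=3):
    n,l,st,c=cv2.connectedComponentsWithStats(m.astype(np.uint8));return [(c[i].round(1).tolist(),int(st[i,4])) for i in range(1,n) if st[i,4]>=mn]
E
python3 - <<'E'
from h import *
tiles=[]
for n,boxes in(("scene",[(250,275,80,75),(370,180,110,103)]),("top",[(195,225,75,70),(330,245,90,84)])):
    im=cv2.imread(f"pics/{n}0.png");hsv=cv2.cvtColor(im,cv2.COLOR_BGR2HSV);K,T=cam(n)
    H,S,V=[hsv[...,i].astype(int) for i in range(3)]
    for x,y,w,h in boxes: tiles.append(cv2.resize(im[y:y+h,x:x+w],(400,300),interpolation=cv2.INTER_CUBIC))
    b=boxes[0];f=boxes[1]
    def win(m,b): z=np.zeros_like(m);z[b[1]:b[1]+b[3],b[0]:b[0]+b[2]]=m[b[1]:b[1]+b[3],b[0]:b[0]+b[2]];return z
    for c,_ in blobs(win((H>=3)&(H<22)&(S>130),b)): print(n,"lug",c,_,onz(K,T,c,.024).round(4))
    for c,_ in blobs(win((H>100)&(H<130)&(S>120),b),20): print(n,"blue",c,_)
    for nm,m in(("green",(H>40)&(H<85)&(S>80)),("red",((H<8)|(H>172))&(S>80))):
        for c,_ in blobs(win(m,f),1): print(n,nm,c,_,onz(K,T,c,.12).round(4))
cv2.imwrite("pics/crops.png",np.vstack([np.hstack(tiles[:2]),np.hstack(tiles[2:])]))
E
```

```text
scene lug [265.4, 314.3] 7 [0.6213 0.1711 0.024 ]
scene lug [296.6, 326.8] 31 [0.565  0.1537 0.024 ]
scene blue [279.7, 305.2] 755
scene blue [281.8, 333.1] 176
scene green [370.8, 181.1] 9 [ 0.6377 -0.1228  0.12  ]
scene green [398.2, 204.2] 6 [ 0.5638 -0.108   0.12  ]
scene green [437.2, 218.4] 5 [ 0.4929 -0.1253  0.12  ]
scene red [413.1, 197.9] 8 [ 0.5538 -0.1389  0.12  ]
scene red [421.5, 225.0] 8 [ 0.5038 -0.0941  0.12  ]
top lug [229.1, 268.4] 21 [0.5636 0.1551 0.024 ]
top blue [222.6, 251.2] 480
top green [370.5, 266.5] 4 [ 0.5641 -0.1062  0.12  ]
top green [380.3, 308.3] 3 [ 0.4915 -0.1236  0.12  ]
top red [388.0, 273.5] 6 [ 0.5524 -0.137   0.12  ]
top red [363.0, 301.5] 6 [ 0.5026 -0.0934  0.12  ]
```

View pics/crops.png

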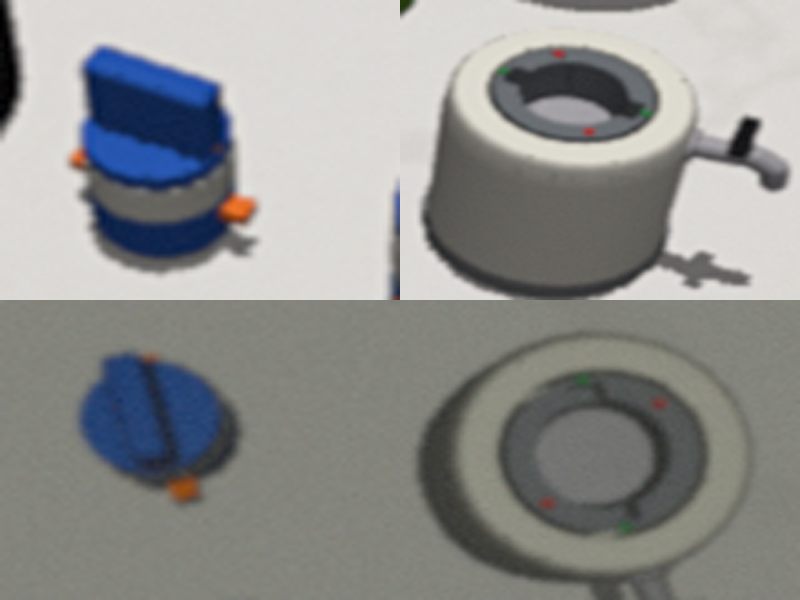

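Four dots in both views give the filter centre at (0.528,-0.116) and the slot axis at 0.237 rad. The red dots sit at -0.72, which agrees with 55° clockwise. The cartridge is at about (0.592,0.163) with its bar at about 0.30 rad, and the wrist camera will refine that.

```bash
cat >> h.py <<'E'
def plan(xyz,baryaw,s=None):
    """TCP target, bar direction (jaw axis = bar+90deg, mod pi); prints shift/twist in tool axes"""
    s=s or robot.observe();M=R.from_euler('xyz',s['tool_rot']);t=M.inv().apply(np.array(xyz)-s['tool_pos'])
    for k in(-1,1):
        j=baryaw+k*np.pi/2;z=np.array([np.cos(j),np.sin(j),0]);x=np.array([0,0,-1.]);G=R.from_matrix(np.c_[x,np.cross(z,x),z])
        print("shift",t.round(4),"twist",(M.inv()*G).as_rotvec().round(4))
def show():
    s=robot.observe();M=R.from_euler('xyz',s['tool_rot']).as_matrix();z=M[:,2]
    print('t',round(s['time'],2),'pos',s['tool_pos'].round(4),'bar',round((np.arctan2(z[1],z[0]))%np.pi-np.pi/2,4),'down',M[:,0].round(3),'F',s['contact_force'].round(2),'M',s['torque'].round(3),'open',round(s['opening'],4),'q',s['qpos'].round(2))
E
python3 -c "
from h import *
show();plan([.592,.163,.22],.3)
print(R.from_euler('xyz',robot.observe()['tool_rot']).as_matrix().round(2))"
```

```text
t 0.1 pos [ 0.1409 -0.5054  0.2151] bar 0.2718 down [-0.     0.001 -1.   ] F [-0.35 -0.46  0.26] M [ 0.009 -0.016 -0.009] open 0.0915 q [-1.45  0.34  1.52 -0.    1.28 -0.15]
shift [-0.0041  0.614  -0.5227] twist [-0.0282 -0.0013 -0.0002]
shift [-0.0041  0.614  -0.5227] twist [ 3.1134e+00 -3.0000e-04  2.1000e-03]
[[-0.    0.96  0.27]
 [ 0.    0.27 -0.96]
 [-1.    0.   -0.  ]]
```

```bash
r='x'; python3 -m creep '[{"translation":[0,0.038,-0.0324],"twist":[0,0,0],"hand":100},{"translation":[0,0.076,-0.0648],"twist":[0,0,0],"hand":100},{"translation":[0,0.114,-0.0972],"twist":[0,0,0],"hand":100},{"translation":[0,0.152,-0.1296],"twist":[0,0,0],"hand":100},{"translation":[0,0.19,-0.162],"twist":[0,0,0],"hand":100}]'
python3 -m creep '[{"translation":[0,0.038,-0.0324],"twist":[0,0,0],"hand":100},{"translation":[0,0.076,-0.0648],"twist":[0,0,0],"hand":100},{"translation":[0,0.114,-0.0972],"twist":[0,0,0],"hand":100},{"translation":[0,0.152,-0.1296],"twist":[0,0,0],"hand":100},{"translation":[0,0.19,-0.162],"twist":[0,0,0],"hand":100}]'
python3 -c "
from h import *
show();plan([.592,.163,.22],.3)"
```

```text
time: 0.6
tool_pos: [0.281, -0.2964, 0.2152]
tool_rot: [3.015, 1.569, 1.715]
contact_force: [0.1, -0.2, 0.6]
opening: 0.0917
time: 1.1
tool_pos: [0.4204, -0.0887, 0.2155]
tool_rot: [3.016, 1.569, 1.717]
contact_force: [0.6, -1.1, 0.0]
opening: 0.0921
t 1.1 pos [ 0.4204 -0.0887  0.2155] bar 0.2711 down [-0.     0.002 -1.   ] F [ 0.56 -1.14  0.02] M [-0.001 -0.058 -0.055] open 0.0921 q [-0.39  0.17  1.76  0.    1.21  0.91]
shift [-0.0042  0.2327 -0.1966] twist [-0.0289 -0.0016 -0.0002]
shift [-0.0042  0.2327 -0.1966] twist [ 3.1127e+00 -3.0000e-04  2.5000e-03]
```

```bash
python3 -m creep '[{"translation":[0,0.038,-0.032],"twist":[0,0,0],"hand":100},{"translation":[0,0.076,-0.064],"twist":[0,0,0],"hand":100},{"translation":[-0.005,0.114,-0.096],"twist":[0,0,0],"hand":100},{"translation":[-0.01,0.152,-0.129],"twist":[-0.01,0,0],"hand":100},{"translation":[-0.01,0.19,-0.161],"twist":[-0.02,0,0],"hand":100}]'
python3 -m creep '[{"translation":[0,0.043,-0.036],"twist":[0,0,0],"hand":80},{"translation":[0,0.043,-0.036],"twist":[0,0,0],"hand":70},{"translation":[0,0.043,-0.036],"twist":[0,0,0],"hand":70}]'
python3 - <<'E'
from h import *
show();s=robot.observe();im=robot.read_camera("wrist");cv2.imwrite("pics/w1.png",im);K,T=cam("wrist",s)
np.savez("w1.npz",K=K,T=T)
hsv=cv2.cvtColor(im,cv2.COLOR_BGR2HSV);H,S,V=[hsv[...,i].astype(int) for i in range(3)]
for c,a in blobs((H>=3)&(H<22)&(S>130),20): print("lug",c,a,onz(K,T,c,.024).round(4))
for c,a in blobs((H>100)&(H<130)&(S>120),100): print("blue",c,a,onz(K,T,c,.1).round(4))
print(proj(K,T,[.592,.163,.102]))
E
```

```text
time: 1.6
tool_pos: [0.5604, 0.1181, 0.2261]
tool_rot: [2.59, 1.569, 1.311]
contact_force: [0.6, -1.3, 0.9]
opening: 0.092
time: 1.9
tool_pos: [0.5911, 0.1663, 0.2248]
tool_rot: [-2.458, 1.569, 2.549]
contact_force: [0.2, -0.1, -0.0]
opening: 0.0724
t 1.9 pos [0.5911 0.1663 0.2248] bar 0.2943 down [-0.002  0.001 -1.   ] F [ 0.24 -0.13 -0.03] M [ 0.009  0.051 -0.044] open 0.0724 q [0.15 0.5  1.24 0.   1.4  1.42]
lug [322.5, 185.5] 70 [0.6186 0.1692 0.024 ]
lug [296.3, 299.7] 128 [0.4842 0.1594 0.024 ]
lug [475.9, 351.3] 486 [ 0.4817 -0.0671  0.024 ]
lug [160.1, 352.8] 438 [0.3682 0.2979 0.024 ]
lug [517.4, 390.0] 2393 [ 0.4457 -0.1398  0.024 ]
lug [291.4, 392.3] 429 [0.3596 0.1302 0.024 ]
blue [322.1, 222.6] 1764 [0.5974 0.164  0.1   ]
blue [325.2, 317.7] 437 [0.5113 0.1344 0.1   ]
blue [330.9, 367.2] 1284 [0.4616 0.1131 0.1   ]
[321.35889006 229.35514272]
```

View pics/w1.png

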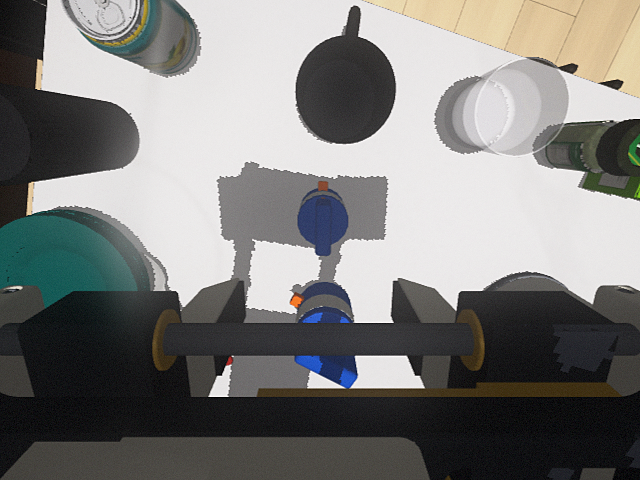

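The bar runs vertically at column ~322 between the jaws, with the far lug at (322,185). That puts the cartridge centre at about (0.592,0.163) and the bar already aligned. I now descend and grip.

```bash
python3 -m creep '[{"translation":[0.03,0,0.0035],"twist":[0,0,0],"hand":55},{"translation":[0.06,0,0.0035],"twist":[0,0,0],"hand":50},{"translation":[0.09,0,0.0035],"twist":[0,0,0],"hand":50},{"translation":[0.118,0,0.0035],"twist":[0,0,0],"hand":50},{"translation":[0.128,0,0.0035],"twist":[0,0,0],"hand":50}]'
python3 -c "from h import *;show()"
python3 -m creep '[{"translation":[0,0,0],"twist":[0,0,0],"hand":10},{"translation":[0,0,0],"twist":[0,0,0],"hand":5},{"translation":[0,0,0],"twist":[0,0,0],"hand":5},{"translation":[0,0,0],"twist":[0,0,0],"hand":5},{"translation":[0,0,0],"twist":[0,0,0],"hand":5}]' 35
python3 -c "from h import *;show()"
```

```text
time: 2.45
tool_pos: [0.5892, 0.1596, 0.0948]
tool_rot: [-1.811, 1.564, -3.091]
contact_force: [0.4, -0.3, -0.2]
opening: 0.0459
t 2.45 pos [0.5892 0.1596 0.0948] bar 0.2908 down [-0.007 -0.    -1.   ] F [ 0.36 -0.3  -0.24] M [-0.025 -0.02  -0.003] open 0.0459 q [0.14 0.61 1.43 0.   1.11 1.42]
time: 2.95
tool_pos: [0.5897, 0.1598, 0.0957]
tool_rot: [-1.834, 1.566, -3.114]
contact_force: [-0.2, -0.4, -0.6]
opening: 0.0104
t 2.95 pos [0.5897 0.1598 0.0957] bar 0.291 down [-0.005 -0.    -1.   ] F [-0.19 -0.43 -0.65] M [0.006 0.003 0.006] open 0.0104 q [0.14 0.61 1.43 0.   1.11 1.42]
```

```bash
python3 -m creep '[{"translation":[0,0,0],"twist":[0,0,0],"hand":5}]'
python3 - <<'E'
from h import *
show();im=robot.read_camera("wrist");im2=robot.read_camera("scene")
cv2.imwrite("pics/w2.png",np.hstack([cv2.resize(im[120:420,170:470],(400,400)),cv2.resize(im2[250:390,230:370],(400,400),interpolation=cv2.INTER_CUBIC)]))
E
```

```text
time: 3.05
tool_pos: [0.5898, 0.1598, 0.0961]
tool_rot: [-1.842, 1.566, -3.122]
contact_force: [-0.6, 0.5, 0.0]
opening: 0.0058
t 3.05 pos [0.5898 0.1598 0.0961] bar 0.2912 down [-0.005 -0.    -1.   ] F [-0.62  0.5   0.03] M [ 0.012  0.041 -0.01 ] open 0.0058 q [0.14 0.61 1.43 0.   1.11 1.42]
```

View pics/w2.png

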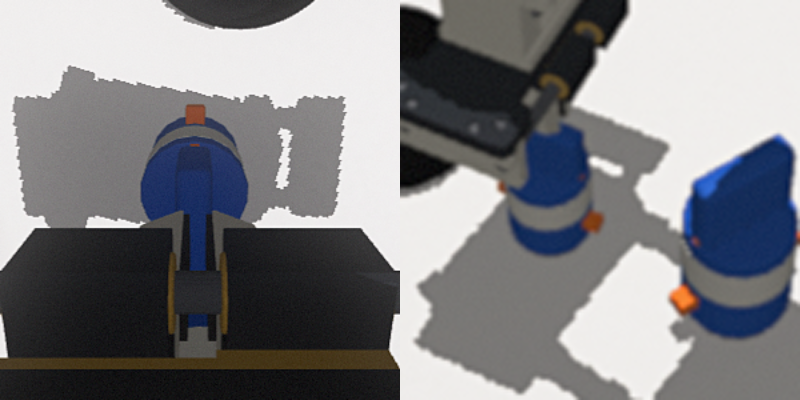

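```bash
python3 -m creep '[{"translation":[0,0,0],"twist":[0,0,0],"hand":0},{"translation":[0,0,0],"twist":[0,0,0],"hand":0},{"translation":[0,0,0],"twist":[0,0,0],"hand":0}]' 35
python3 -c "from h import *;show()"
python3 -m creep '[{"translation":[-0.01,0,0],"twist":[0,0,0],"hand":0},{"translation":[-0.03,0,0],"twist":[0,0,0],"hand":0},{"translation":[-0.03,0,0],"twist":[0,0,0],"hand":0}]'
python3 - <<'E'
from h import *
show();im=robot.read_camera("wrist");im2=robot.read_camera("scene")
cv2.imwrite("pics/w3.png",np.hstack([cv2.resize(im[120:420,170:470],(400,400)),cv2.resize(im2[250:390,230:370],(400,400),interpolation=cv2.INTER_CUBIC)]))
E
```

```text
time: 3.45
tool_pos: [0.5898, 0.1599, 0.096]
tool_rot: [-1.846, 1.566, -3.125]
contact_force: [0.6, 0.1, -0.4]
opening: 0.0005
t 3.45 pos [0.5898 0.1599 0.096 ] bar 0.2913 down [-0.005 -0.    -1.   ] F [ 0.64  0.14 -0.42] M [ 0.037 -0.042  0.027] open 0.0005 q [0.14 0.61 1.43 0.   1.11 1.42]
time: 3.75
tool_pos: [0.5918, 0.1601, 0.1292]
tool_rot: [1.842, 1.569, 0.562]
contact_force: [0.6, -0.7, 1.5]
opening: 0.0004
t 3.75 pos [0.5918 0.1601 0.1292] bar 0.2913 down [ 0.001  0.001 -1.   ] F [ 0.56 -0.67  1.45] M [ 0.045 -0.001  0.005] open 0.0004 q [0.14 0.58 1.39 0.   1.17 1.42]
```

View pics/w3.png

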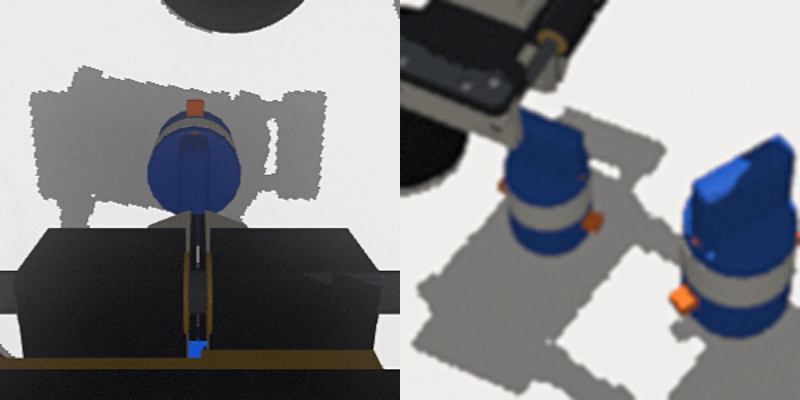

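```bash
python3 - <<'E'
from h import *
s=robot.observe();M=R.from_euler('xyz',s['tool_rot']).as_matrix();p=s['tool_pos']
tip=p+M[:,0]*.025
for n,off,sc in(("wrist",(170,120),400/300),("scene",(230,250),400/140)):
    K,T=cam(n,s);im=robot.read_camera(n)
    f=lambda P:(proj(K,T,P)-off)*sc
    im=im[off[1]:off[1]+int(400/sc),off[0]:off[0]+int(400/sc)]
    im=cv2.resize(im,(400,400),interpolation=cv2.INTER_CUBIC)
    print(n,"tcp",f(p),"tip",f(tip))
    c=np.array([.592,.163,0]);u=np.array([np.cos(.285),np.sin(.285),0]);v=np.array([-u[1],u[0],0])
    for z in(.065,.102):
        q=[f(c+a*.023*u+b*.007*v+[0,0,z]) for a,b in((1,1),(1,-1),(-1,-1),(-1,1))]
        cv2.polylines(im,[np.int32(q)],True,(0,255,255) if z>.1 else (0,255,0),1)
    q=[f(c+.025*np.array([np.cos(a),np.sin(a),0])+[0,0,.065]) for a in np.linspace(0,6.28,40)]
    cv2.polylines(im,[np.int32(q)],True,(255,255,255),1)
    cv2.circle(im,tuple(np.int32(f(tip))),5,(255,0,255),2)
    globals()[n]=im
cv2.imwrite("pics/w4.png",np.hstack([wrist,scene]))
E
```

```text
wrist tcp [195.82077351 224.55037183] tip [195.95236673 201.27454607]
scene tcp [142.97743012  94.42453255] tip [145.39289202 122.34025854]
```

View pics/w4.png

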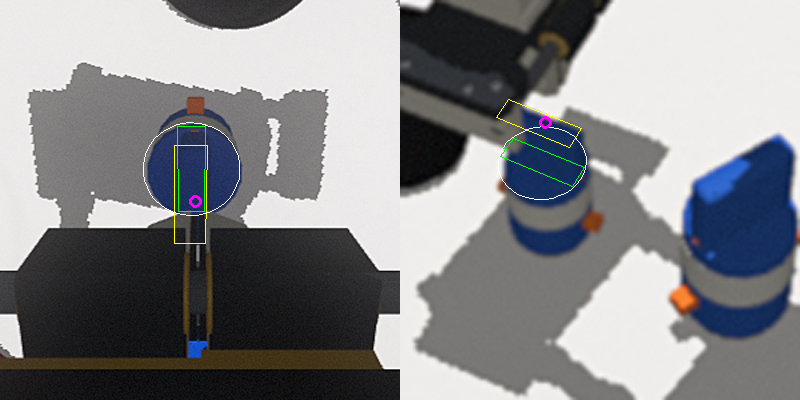

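```bash
python3 - <<'E'
from h import *
print(robot.tip_extent)
K1,T1=cam("scene");K2,T2=cam("top");w=np.load("w1.npz")
for nm,a,b in(("far",(269,286),(218.4,235.7)),("near",(293,294),(223.5,255))):
    o1,d1=ray(K1,T1,a);o2,d2=ray(K2,T2,b)
    t=np.linalg.lstsq(np.c_[d1,-d2],o2-o1,rcond=None)[0];P=o1+d1*t[0];Q=o2+d2*t[1]
    print(nm,P.round(4),Q.round(4), "scene@.102",onz(K1,T1,a,.102).round(4),"top@.102",onz(K2,T2,b,.102).round(4))
im=cv2.imread("pics/w1.png")
print("w1 near .102",onz(w['K'],w['T'],(322,255),.102), "far")
crop=cv2.resize(im[175:265,277:367],(400,400),interpolation=cv2.INTER_CUBIC)
s=cv2.imread("pics/scene0.png")[280:345,250:315]
cv2.imwrite("pics/w5.png",np.hstack([crop,cv2.resize(s,(400,400),interpolation=cv2.INTER_CUBIC)]))
E
```

```text
0.025
far [0.6126 0.1639 0.1032] [0.6151 0.1656 0.1038] scene@.102 [0.6133 0.1633 0.102 ] top@.102 [0.6153 0.1659 0.102 ]
near [0.5731 0.1501 0.104 ] [0.5802 0.1547 0.1055] scene@.102 [0.5742 0.149  0.102 ] top@.102 [0.5806 0.1552 0.102 ]
w1 near .102 [0.56997993 0.1556402  0.102     ] far
```

View pics/w5.png

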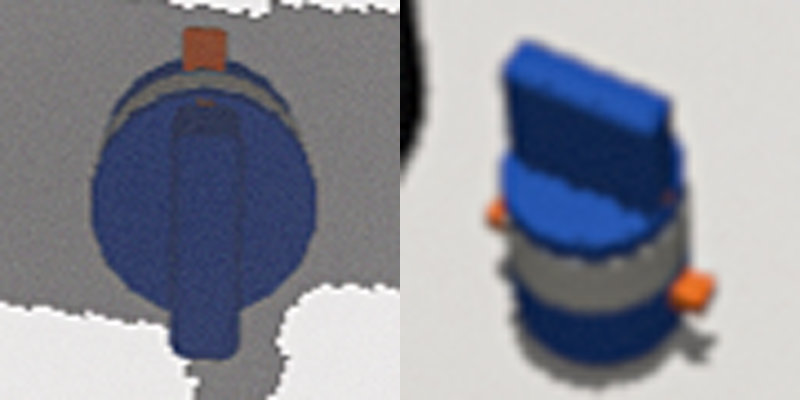

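The bar is where I measured it (top at z≈0.103), but the fingers closed above it. In w1 the tip spacing (150 px for 72 mm) puts the visible fingertips about 12 mm behind the reported TCP, not 25 mm ahead. I will retry lower with the jaws wide open, since the opening reading will show whether the bar was gripped.

```bash
python3 -m creep '[{"translation":[0,0,0],"twist":[0,0,0],"hand":100},{"translation":[0,0,-0.0025],"twist":[0,0,0],"hand":100},{"translation":[0,0,-0.0025],"twist":[0,0,0],"hand":100},{"translation":[0,0,-0.0025],"twist":[0,0,0],"hand":100},{"translation":[0,0,-0.0025],"twist":[0,0,0],"hand":100}]'
python3 -m creep '[{"translation":[0.02,0,0],"twist":[0,0,0],"hand":100},{"translation":[0.04,0,0],"twist":[0,0,0],"hand":100},{"translation":[0.055,0,0],"twist":[0,0,0],"hand":100},{"translation":[0.066,0,0],"twist":[0,0,0],"hand":100},{"translation":[0.066,0,0],"twist":[0,0,0],"hand":100}]'
python3 -c "from h import *;show()"
python3 -m creep '[{"translation":[0,0,0],"twist":[0,0,0],"hand":0},{"translation":[0,0,0],"twist":[0,0,0],"hand":0},{"translation":[0,0,0],"twist":[0,0,0],"hand":0},{"translation":[0,0,0],"twist":[0,0,0],"hand":0},{"translation":[0,0,0],"twist":[0,0,0],"hand":0}]' 15
python3 -m creep '[{"translation":[0,0,0],"twist":[0,0,0],"hand":0},{"translation":[0,0,0],"twist":[0,0,0],"hand":0},{"translation":[0,0,0],"twist":[0,0,0],"hand":0},{"translation":[0,0,0],"twist":[0,0,0],"hand":0}]' 15
python3 - <<'E'
from h import *
show();im=robot.read_camera("wrist");im2=robot.read_camera("scene")
cv2.imwrite("pics/w6.png",np.hstack([cv2.resize(im[120:420,170:470],(400,400)),cv2.resize(im2[250:390,230:370],(400,400),interpolation=cv2.INTER_CUBIC)]))
E
```

```text
time: 4.45
tool_pos: [0.5888, 0.1622, 0.1253]
tool_rot: [-1.813, 1.565, -3.093]
contact_force: [-0.6, 0.4, 0.5]
opening: 0.0358
time: 4.95
tool_pos: [0.5874, 0.162, 0.0577]
tool_rot: [-1.783, 1.562, -3.062]
contact_force: [-0.8, 0.2, 0.4]
opening: 0.0762
t 4.95 pos [0.5874 0.162  0.0577] bar 0.2913 down [-0.009 -0.001 -1.   ] F [-0.82  0.24  0.39] M [0.013 0.037 0.032] open 0.0762 q [0.14 0.65 1.47 0.   1.03 1.42]
time: 5.45
tool_pos: [0.5876, 0.162, 0.0581]
tool_rot: [-1.784, 1.563, -3.064]
contact_force: [0.1, 0.3, 0.1]
opening: 0.0453
time: 5.85
tool_pos: [0.5876, 0.162, 0.0581]
tool_rot: [-1.77, 1.563, -3.049]
contact_force: [1.7, 0.8, -1.0]
opening: 0.0138
t 5.85 pos [0.5876 0.162  0.0581] bar 0.2913 down [-0.008 -0.001 -1.   ] F [ 1.67  0.82 -1.  ] M [-0.19  -0.255 -0.041] open 0.0138 q [0.14 0.65 1.47 0.   1.03 1.42]
```

Gripped at 13.8 mm, so the bar is held. I firm the grip and lift.

```bash
python3 -m creep '[{"translation":[0,0,0],"twist":[0,0,0],"hand":0},{"translation":[-0.02,0,0],"twist":[0,0,0],"hand":0},{"translation":[-0.055,0,0],"twist":[0,0,0],"hand":0},{"translation":[-0.09,0,0],"twist":[0,0,0],"hand":0},{"translation":[-0.125,0,0],"twist":[0,0,0],"hand":0}]' 40
python3 -m creep '[{"translation":[-0.025,0,0],"twist":[0,0,0],"hand":0},{"translation":[-0.045,0,0],"twist":[0,0,0],"hand":0},{"translation":[-0.045,0,0],"twist":[0,0,0],"hand":0}]'
python3 - <<'E'
from h import *
show();K,T=cam("scene");im=robot.read_camera("scene");im2=robot.read_camera("top");s=robot.observe()
hs=cv2.cvtColor(im,cv2.COLOR_BGR2HSV)[250-130:340,200:360]
cv2.imwrite("pics/s7.png",im)
# cartridge centre from TCP offset
M=R.from_euler('xyz',s['tool_rot']).as_matrix();print("axes",M.round(3).tolist())
off=.0043*M[:,1]
plan(np.array([.528,-.1158,s['tool_pos'][2]])-[off[0],off[1],0],.237)
E
```

```text
time: 6.45
tool_pos: [0.5882, 0.1621, 0.184]
tool_rot: [-1.782, 1.562, -3.062]
contact_force: [0.4, -0.2, -1.2]
opening: 0.0137
time: 6.75
tool_pos: [0.5899, 0.1623, 0.232]
tool_rot: [-1.883, 1.567, 3.121]
contact_force: [-0.1, 0.2, -1.4]
opening: 0.014
t 6.75 pos [0.5899 0.1623 0.232 ] bar 0.2913 down [-0.003  0.    -1.   ] F [-0.14  0.18 -1.38] M [ 0.066  0.011 -0.047] open 0.014 q [0.14 0.5  1.24 0.   1.41 1.42]
axes [[-0.01, 0.958, 0.287], [-0.001, 0.287, -0.958], [-1.0, -0.01, -0.002]]
shift [ 0.0009 -0.1418  0.2488] twist [ 0.0543 -0.0018  0.01  ]
shift [ 0.0009 -0.1418  0.2488] twist [-3.0873e+00 -1.5500e-02 -2.8000e-03]
```

```bash
python3 -m creep '[{"translation":[0,-0.02,0.035],"twist":[0,0,0],"hand":0},{"translation":[0,-0.04,0.07],"twist":[0,0,0],"hand":0},{"translation":[0,-0.06,0.105],"twist":[0,0,0],"hand":0},{"translation":[0,-0.08,0.14],"twist":[0,0,0],"hand":0},{"translation":[0,-0.1,0.175],"twist":[0,0,0],"hand":0}]'
python3 -m creep '[{"translation":[0,-0.02,0.035],"twist":[0.02,0,0],"hand":0},{"translation":[0,-0.035,0.06],"twist":[0.054,0,0],"hand":0},{"translation":[0,-0.042,0.074],"twist":[0.054,0,0],"hand":0},{"translation":[0,-0.042,0.074],"twist":[0.054,0,0],"hand":0}]'
python3 - <<'E'
from h import *
show();s=robot.observe();M=R.from_euler('xyz',s['tool_rot']).as_matrix();print(M.round(3).tolist())
tiles=[]
for n,(x,y,w) in(("scene",(370,120,120)),("top",(330,215,100))):
    s=robot.observe();im=robot.read_camera(n);K,T=cam(n,s)
    hsv=cv2.cvtColor(im,cv2.COLOR_BGR2HSV);H,S,V=[hsv[...,i].astype(int) for i in range(3)]
    m=(H>=3)&(H<22)&(S>130);mm=np.zeros_like(m);mm[y:y+w,x:x+w]=m[y:y+w,x:x+w]
    zl=s['tool_pos'][2]-.058+.024
    for c,a in blobs(mm): print(n,"lug",c,a,onz(K,T,c,zl).round(4))
    tiles.append(cv2.resize(im[y:y+w,x:x+w],(400,400),interpolation=cv2.INTER_CUBIC))
cv2.imwrite("pics/s8.png",np.hstack(tiles))
E
```

```text
time: 7.35
tool_pos: [0.5412, -0.0355, 0.2266]
tool_rot: [-1.852, 1.557, -3.132]
contact_force: [0.2, -1.0, -1.8]
opening: 0.0138
time: 7.75
tool_pos: [0.5216, -0.1198, 0.2256]
tool_rot: [-1.841, 1.555, 3.107]
contact_force: [0.7, 0.8, -0.9]
opening: 0.0136
t 7.75 pos [ 0.5216 -0.1198  0.2256] bar 0.2356 down [-0.016  0.001 -1.   ] F [ 0.69  0.82 -0.9 ] M [-0.014 -0.012 -0.028] open 0.0136 q [-0.37  0.36  1.47 -0.01  1.33  0.97]
[[-0.016, 0.972, 0.233], [0.001, 0.234, -0.972], [-1.0, -0.015, -0.004]]
scene lug [462.1, 121.6] 9 [ 0.5693 -0.2988  0.1916]
scene lug [450.7, 136.9] 17 [ 0.5595 -0.2459  0.1916]
scene lug [409.1, 175.0] 25 [ 0.5537 -0.1122  0.1916]
scene lug [441.9, 186.1] 22 [ 0.4978 -0.1263  0.1916]
```

View pics/s8.png

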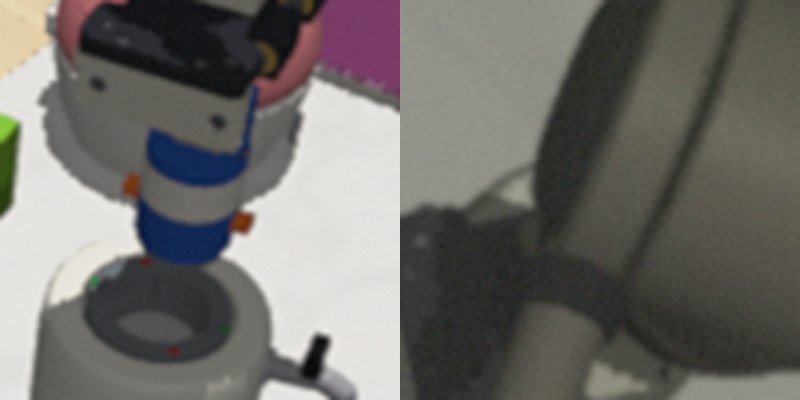

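Both lugs are visible in scene at (409,175) and (442,186), so the cartridge is 2.8 mm short in x and 2.7 mm short in y, with its yaw matching the slots. I correct that and come down to just above the rim.

```bash
python3 -m creep '[{"translation":[0.012,0.0033,-0.002],"twist":[0,0,0.008],"hand":0},{"translation":[0.025,0.0033,-0.002],"twist":[0,0,0.008],"hand":0},{"translation":[0.036,0.0033,-0.002],"twist":[0,0,0.008],"hand":0},{"translation":[0.04,0.0033,-0.002],"twist":[0,0,0.008],"hand":0},{"translation":[0.04,0.0033,-0.002],"twist":[0,0,0.008],"hand":0}]'
python3 - <<'E'
from h import *
show();s=robot.observe();n="scene"
M=R.from_euler('xyz',s['tool_rot']).as_matrix();off=.0043*M[:,1]
print("cart xy at grip+lug",s['tool_pos']+off, s['tool_pos']+off+.034*(M[:,0]-[-.008,0,0]))
im=robot.read_camera(n);K,T=cam(n,s);x,y,w=370,150,110
cv2.imwrite("pics/s9.png",cv2.resize(im[y:y+w,x:x+w],(600,600),interpolation=cv2.INTER_CUBIC))
hsv=cv2.cvtColor(im,cv2.COLOR_BGR2HSV);H,S,V=[hsv[...,i].astype(int) for i in range(3)]
m=(H>=3)&(H<22)&(S>130);mm=np.zeros_like(m);mm[y:y+w,x:x+w]=m[y:y+w,x:x+w]
P=[onz(K,T,c,s['tool_pos'][2]-.034) for c,a in blobs(mm) if a>8];print(np.round(P,4),np.mean(P,0).round(4))
E
```

```text
time: 8.35
tool_pos: [0.5242, -0.1141, 0.1854]
tool_rot: [-2.205, 1.562, 2.746]
contact_force: [-1.0, 0.2, -1.0]
opening: 0.0135
t 8.35 pos [ 0.5242 -0.1141  0.1854] bar 0.239 down [-0.008  0.004 -1.   ] F [-1.01  0.19 -1.02] M [ 0.026  0.028 -0.003] open 0.0135 q [-0.36  0.39  1.53  0.    1.22  0.97]
cart xy at grip+lug [ 0.52838644 -0.11313112  0.18541382] [ 0.52837081 -0.11301115  0.15141525]
[[ 0.5582 -0.2283  0.1514]
 [ 0.5559 -0.1062  0.1514]
 [ 0.4995 -0.1198  0.1514]] [ 0.5379 -0.1515  0.1514]
```

```bash
python3 -m creep '[{"translation":[0,0,0.003],"twist":[0,0,0],"hand":0},{"translation":[0.003,0,0.003],"twist":[0,0,0],"hand":0},{"translation":[0.006,0,0.003],"twist":[0,0,0],"hand":0},{"translation":[0.009,0,0.003],"twist":[0,0,0],"hand":0},{"translation":[0.012,0,0.003],"twist":[0,0,0],"hand":0}]'
python3 -c "from h import *;show()"
python3 -m creep '[{"translation":[0.003,0,0],"twist":[0,0,0],"hand":0},{"translation":[0.006,0,0],"twist":[0,0,0],"hand":0},{"translation":[0.008,0,0],"twist":[0,0,0],"hand":0}]'
python3 -c "
from h import *
show();s=robot.observe();M=R.from_euler('xyz',s['tool_rot']).as_matrix();print(s['tool_pos']+.0043*M[:,1])"
```

```text
time: 8.9
tool_pos: [0.5251, -0.1174, 0.1738]
tool_rot: [-2.213, 1.563, 2.738]
contact_force: [-0.4, 0.0, -0.8]
opening: 0.0139
t 8.9 pos [ 0.5251 -0.1174  0.1738] bar 0.2386 down [-0.007  0.003 -1.   ] F [-0.41  0.02 -0.81] M [-0.01  -0.003  0.014] open 0.0139 q [-0.36  0.41  1.55  0.    1.2   0.97]
time: 9.2
tool_pos: [0.5249, -0.1173, 0.1654]
tool_rot: [-2.209, 1.562, 2.742]
contact_force: [-0.2, -0.2, -1.0]
opening: 0.0138
t 9.2 pos [ 0.5249 -0.1173  0.1654] bar 0.2386 down [-0.008  0.003 -1.   ] F [-0.23 -0.18 -0.96] M [-0.061  0.038  0.068] open 0.0138 q [-0.36  0.42  1.56  0.    1.18  0.97]
[ 0.52908841 -0.11628484  0.16537126]
```

The cartridge is 12.6 mm into the bore with no contact force. I go on toward the lug entry in small steps.

```bash
python3 -m creep '[{"translation":[0.003,0,0],"twist":[0,0,0],"hand":0},{"translation":[0.006,0,0],"twist":[0,0,0],"hand":0},{"translation":[0.008,0,0],"twist":[0,0,0],"hand":0}]'
python3 -c "from h import *;show()"
python3 -m creep '[{"translation":[0.002,0,0],"twist":[0,0,0],"hand":0},{"translation":[0.004,0,0],"twist":[0,0,0],"hand":0}]'
python3 -c "from h import *;show()"
```

```text
time: 9.5
tool_pos: [0.5247, -0.1173, 0.1571]
tool_rot: [-2.204, 1.562, 2.747]
contact_force: [0.3, -0.3, -1.5]
opening: 0.0135
t 9.5 pos [ 0.5247 -0.1173  0.1571] bar 0.2386 down [-0.008  0.003 -1.   ] F [ 0.33 -0.3  -1.49] M [ 0.011  0.011 -0.002] open 0.0135 q [-0.36  0.42  1.57  0.    1.16  0.97]
time: 9.7
tool_pos: [0.5247, -0.1172, 0.1529]
tool_rot: [-2.204, 1.562, 2.747]
contact_force: [-0.7, -0.3, -1.3]
opening: 0.0138
t 9.7 pos [ 0.5247 -0.1172  0.1529] bar 0.2386 down [-0.008  0.003 -1.   ] F [-0.73 -0.32 -1.34] M [-0.017  0.068  0.004] open 0.0138 q [-0.36  0.43  1.58  0.    1.15  0.97]
```

The underside is 25 mm below the rim with no load, so the lugs dropped straight into the slots. Next I press the spring.

```bash
python3 -m creep '[{"translation":[0.003,0,0],"twist":[0,0,0],"hand":0},{"translation":[0.006,0,0],"twist":[0,0,0],"hand":0},{"translation":[0.008,0,0],"twist":[0,0,0],"hand":0}]'
python3 -c "from h import *;show()"
python3 -m creep '[{"translation":[0.002,0,0],"twist":[0,0,0],"hand":0},{"translation":[0.004,0,0],"twist":[0,0,0],"hand":0},{"translation":[0.0065,0,0],"twist":[0,0,0],"hand":0},{"translation":[0.0065,0,0],"twist":[0,0,0],"hand":0}]'
python3 -c "from h import *;show()"
```

```text
time: 10.0
tool_pos: [0.5249, -0.1172, 0.1451]
tool_rot: [-2.213, 1.563, 2.738]
contact_force: [-0.3, 1.2, 4.0]
opening: 0.0138
t 10.0 pos [ 0.5249 -0.1172  0.1451] bar 0.2387 down [-0.007  0.003 -1.   ] F [-0.31  1.16  4.  ] M [0.014 0.169 0.029] open 0.0138 q [-0.36  0.44  1.59  0.    1.13  0.97]
time: 10.4
tool_pos: [0.5249, -0.1172, 0.139]
tool_rot: [-2.212, 1.563, 2.739]
contact_force: [-3.2, 1.6, 8.1]
opening: 0.0137
t 10.4 pos [ 0.5249 -0.1172  0.139 ] bar 0.2387 down [-0.007  0.003 -1.   ] F [-3.16  1.61  8.12] M [ 0.105  0.497 -0.015] open 0.0137 q [-0.36  0.44  1.59  0.    1.11  0.97]
```

```bash
python3 -m creep '[{"translation":[0.0013,-0.0005,0],"twist":[0,0,0],"hand":0},{"translation":[0.0013,-0.0005,-0.0003],"twist":[0.08,0,0],"hand":0},{"translation":[0.0013,-0.0005,-0.0006],"twist":[0.16,0,0],"hand":0}]'
python3 -c "from h import *;show()"
```

```text
time: 10.7
tool_pos: [0.5252, -0.1171, 0.1389]
tool_rot: [-2.055, 1.566, 2.733]
contact_force: [0.5, -0.4, 8.1]
opening: 0.0139
t 10.7 pos [ 0.5252 -0.1171  0.1389] bar 0.0757 down [-0.004  0.002 -1.   ] F [ 0.45 -0.41  8.14] M [-0.101  0.071  0.115] open 0.0139 q [-0.36  0.44  1.6   0.    1.11  1.13]
```

```bash
python3 -m creep '[{"translation":[0.002,0,-0.0003],"twist":[0.08,0,0],"hand":0},{"translation":[0.002,0.0001,-0.0007],"twist":[0.16,0,0],"hand":0},{"translation":[0.002,0.0001,-0.001],"twist":[0.24,0,0],"hand":0},{"translation":[0.002,0.0002,-0.0013],"twist":[0.32,0,0],"hand":0}]'
python3 -c "from h import *;show()"
python3 -m creep '[{"translation":[0.0005,0,-0.0003],"twist":[0.08,0,0],"hand":0},{"translation":[0.0005,0.0001,-0.0007],"twist":[0.16,0,0],"hand":0},{"translation":[0.0005,0.0001,-0.001],"twist":[0.24,0,0],"hand":0},{"translation":[0.0005,0.0001,-0.0013],"twist":[0.3,0,0],"hand":0}]'
python3 -c "from h import *;show()"
```

```text
time: 11.1
tool_pos: [0.5257, -0.1158, 0.1378]
tool_rot: [-1.774, 1.568, 2.691]
contact_force: [-1.7, 1.6, 9.1]
opening: 0.0136
t 11.1 pos [ 0.5257 -0.1158  0.1378] bar -0.2472 down [-0.003  0.001 -1.   ] F [-1.67  1.64  9.06] M [0.306 0.465 0.099] open 0.0136 q [-0.36  0.44  1.6   0.    1.1   1.46]
time: 11.5
tool_pos: [0.5263, -0.1144, 0.1381]
tool_rot: [-1.651, 1.569, 2.512]
contact_force: [-2.0, 1.6, 8.1]
opening: 0.0137
t 11.5 pos [ 0.5263 -0.1144  0.1381] bar -0.5498 down [-0.002  0.001 -1.   ] F [-2.03  1.63  8.12] M [0.479 0.529 0.193] open 0.0137 q [-0.36  0.44  1.6   0.    1.1   1.76]
```

```bash
python3 -m creep '[{"translation":[0.0005,-0.0007,-0.0003],"twist":[0.06,0,0],"hand":0},{"translation":[0.0005,-0.0007,-0.0006],"twist":[0.12,0,0],"hand":0},{"translation":[0.0005,-0.0007,-0.0007],"twist":[0.16,0,0],"hand":0}]'
python3 -c "from h import *;show()"
python3 -m creep '[{"translation":[0,0,-0.0001],"twist":[0.03,0,0],"hand":0},{"translation":[0,0,-0.0002],"twist":[0.05,0,0],"hand":0}]'
python3 -c "from h import *;show()"
```

```text
time: 11.8
tool_pos: [0.5266, -0.1139, 0.1386]
tool_rot: [2.004, 1.571, -0.279]
contact_force: [-1.1, -0.8, 8.5]
opening: 0.0138
t 11.8 pos [ 0.5266 -0.1139  0.1386] bar -0.7118 down [ 0. -0. -1.] F [-1.11 -0.83  8.46] M [-0.012  0.425  0.002] open 0.0138 q [-0.36  0.44  1.6   0.    1.1   1.93]
time: 12.0
tool_pos: [0.5268, -0.1139, 0.1394]
tool_rot: [1.707, 1.57, -0.627]
contact_force: [-1.3, 0.0, 8.1]
opening: 0.0139
t 12.0 pos [ 0.5268 -0.1139  0.1394] bar -0.7628 down [ 0.001 -0.001 -1.   ] F [-1.26  0.01  8.11] M [0.226 0.626 0.124] open 0.0139 q [-0.36  0.44  1.6  -0.    1.1   1.98]
```

```bash
python3 -m creep '[{"translation":[0.001,0,-0.0001],"twist":[0.02,0,0],"hand":0},{"translation":[0.001,0,-0.0002],"twist":[0.04,0,0],"hand":0}]'
python3 -c "from h import *;show()"
python3 -m creep '[{"translation":[0.0003,0,-0.0001],"twist":[0.02,0,0],"hand":0},{"translation":[0.0003,0,-0.0002],"twist":[0.04,0,0],"hand":0}]'
python3 -c "from h import *;show()"
```

```text
time: 12.2
tool_pos: [0.5267, -0.1139, 0.1392]
tool_rot: [1.29, 1.569, -1.083]
contact_force: [-4.3, -0.3, 9.2]
opening: 0.0138
t 12.2 pos [ 0.5267 -0.1139  0.1392] bar -0.803 down [ 0.001 -0.001 -1.   ] F [-4.32 -0.31  9.18] M [0.069 0.988 0.223] open 0.0138 q [-0.35  0.44  1.6  -0.    1.1   2.02]
time: 12.4
tool_pos: [0.5266, -0.114, 0.1394]
tool_rot: [1.064, 1.569, -1.349]
contact_force: [-2.8, -0.5, 6.3]
opening: 0.0139
t 12.4 pos [ 0.5266 -0.114   0.1394] bar -0.8425 down [ 0.    -0.002 -1.   ] F [-2.84 -0.5   6.29] M [0.068 0.658 0.674] open 0.0139 q [-0.35  0.44  1.6  -0.    1.1   2.06]
```

At the stop: torque has risen to 0.67 N m at bar −0.84. I ease the torque slightly and let the spring lift it.

```bash
python3 -m creep '[{"translation":[-0.001,0,0],"twist":[-0.015,0,0],"hand":0},{"translation":[-0.0025,0,0],"twist":[-0.02,0,0],"hand":0},{"translation":[-0.004,0,0],"twist":[-0.02,0,0],"hand":0},{"translation":[-0.0055,0,0],"twist":[-0.02,0,0],"hand":0},{"translation":[-0.0055,0,0],"twist":[-0.02,0,0],"hand":0}]'
python3 -c "from h import *;show()"
```

```text
time: 12.9
tool_pos: [0.5264, -0.1139, 0.1447]
tool_rot: [0.71, 1.569, -1.684]
contact_force: [-0.0, -0.3, -3.4]
opening: 0.0133
t 12.9 pos [ 0.5264 -0.1139  0.1447] bar -0.8224 down [-0.    -0.002 -1.   ] F [-0.01 -0.3  -3.36] M [0.166 0.033 0.348] open 0.0133 q [-0.35  0.43  1.59 -0.    1.12  2.04]
```

It rose 5.3 mm to the lock height (underside 33 mm below the rim) and the roof now resists further lifting. I release and retreat.

```bash
python3 -m creep '[{"translation":[0.0005,0,0],"twist":[-0.01,0,0],"hand":20},{"translation":[0.0005,0,0],"twist":[-0.01,0,0],"hand":50},{"translation":[0.0005,0,0],"twist":[-0.01,0,0],"hand":60},{"translation":[0.0005,0,0],"twist":[-0.01,0,0],"hand":60},{"translation":[0.0005,0,0],"twist":[-0.01,0,0],"hand":60}]'
python3 -c "from h import *;show()"
python3 -m creep '[{"translation":[-0.02,0,0],"twist":[0,0,0],"hand":60},{"translation":[-0.05,0,0],"twist":[0,0,0],"hand":60},{"translation":[-0.09,0,0],"twist":[0,0,0],"hand":60},{"translation":[-0.12,0,0],"twist":[0,0,0],"hand":60},{"translation":[-0.14,0,0],"twist":[0,0,0],"hand":60}]'
python3 -m creep '[{"translation":[0,-0.03,-0.03],"twist":[0,0,0],"hand":60},{"translation":[0,-0.06,-0.06],"twist":[0,0,0],"hand":60},{"translation":[0,-0.09,-0.09],"twist":[0,0,0],"hand":60},{"translation":[0,-0.1,-0.1],"twist":[0,0,0],"hand":60},{"translation":[0,-0.1,-0.1],"twist":[0,0,0],"hand":60}]'
python3 - <<'E'
from h import *
show();tiles=[]
for n,(x,y,w) in(("scene",(360,140,140)),("top",(325,225,110))):
    im=robot.read_camera(n);cv2.imwrite(f"pics/{n}_end.png",im)
    tiles.append(cv2.resize(im[y:y+w,x:x+w],(400,400),interpolation=cv2.INTER_CUBIC))
cv2.imwrite("pics/s10.png",np.hstack(tiles))
E
```

```text
time: 13.4
tool_pos: [0.5265, -0.114, 0.1443]
tool_rot: [0.895, 1.569, -1.488]
contact_force: [-0.2, -0.1, -0.1]
opening: 0.0454
t 13.4 pos [ 0.5265 -0.114   0.1443] bar -0.8126 down [ 0.    -0.002 -1.   ] F [-0.15 -0.12 -0.14] M [ 0.107  0.013 -0.008] open 0.0454 q [-0.35  0.43  1.59 -0.    1.11  2.03]
time: 13.9
tool_pos: [0.527, -0.1139, 0.287]
tool_rot: [1.657, 1.566, -0.726]
contact_force: [0.4, 0.9, 0.3]
opening: 0.0551
time: 14.4
tool_pos: [0.5308, 0.0291, 0.2867]
tool_rot: [1.698, 1.566, -0.682]
contact_force: [-0.5, -0.6, 0.0]
opening: 0.0551
t 14.4 pos [0.5308 0.0291 0.2867] bar -0.8094 down [ 0.004 -0.003 -1.   ] F [-0.46 -0.64  0.04] M [ 0.099 -0.011 -0.021] open 0.0551 q [-0.09  0.31  1.38 -0.    1.45  2.29]
```

View pics/s10.png

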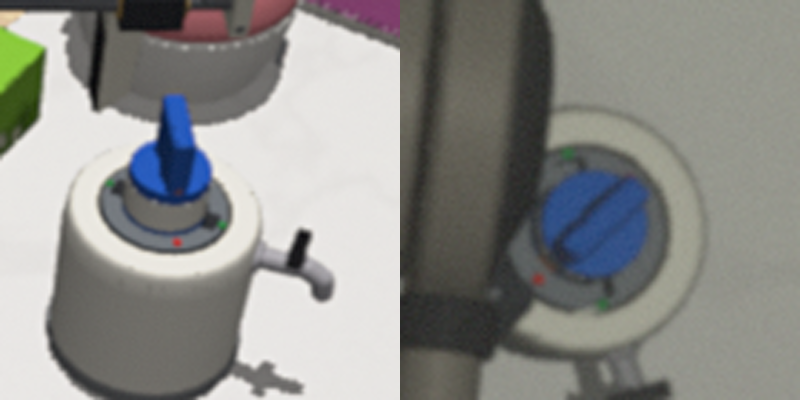

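The cartridge is upright, its bar in line with the red dots (top crop (538,280) to (648,185)), and the gripper is clear. I check its height, then hand in.

```bash
python3 - <<'E'
from h import *
K,T=cam("scene")
for z in(.182,.189):
    for a in(1,-1): print(z,((proj(K,T,[.5285+a*.023*np.cos(-.78),-.1162+a*.023*np.sin(-.78),z])-[360,140])*400/140).round(0))
print(robot.hand_in())
E
```

```text
0.182 [171. 102.]
0.182 [184. 156.]
0.189 [172.  93.]
0.189 [186. 147.]
the job is handed in; nothing more can be done
None
```

The smaller cartridge is locked upright in the socket and released, and the job was handed in at about 14.5 s of the 64 s allowed.

- **Grasp:** The first attempt closed above the bar. The camera showed the fingertips about 37 mm shorter than `robot.tip_extent` says. I re-gripped lower, and the opening read 14 mm, which is the bar's thickness.
- **Fit:** The lugs dropped straight into the slots at the slot angle I had measured by camera, with no load on the rim. I therefore never needed to feel for the slots by turning the cartridge on the rim.
- **Lock:** I pressed to about 39–40 mm below the rim at no more than about 10 N. I then turned it clockwise about 1.08 rad (commanded, including slack and grip give) to a stop at 0.67 N m. Letting it rise 5 mm brought the underside to about 33 mm below the rim, where the roof held it against a light pull.
- **Last checks:**
    - The final pictures show the cartridge upright with its bar in line with the red notch marks.
    - The bar top in the image lies between what heights of 0.182 and 0.189 m would give; fully locked is 0.189 m. My reading by eye has a few pixels of error, so the arm's height and the roof contact are the firmer evidence.
    - The arm is clear of everything and reads no force beyond noise.
    - I made no dedicated final check of the tumbler, mug and spice jar. The arm made no contact near them.

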